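# Check the pads of two flute keys

## Task

Check two of the flute keys with shut fingertips: first press the ring key (the disc with the hole in the middle) gently down until it is fully shut, keep it shut for about a second and let it spring open again, then do the same with the long paddle key. Do not touch the plain domed key or its stand, lift nothing, do not push the stands out of place, and leave the file, tape roll and sanding block alone.

Things in the scene. Friction and masses are not known exactly. Their poses are not given: they have to be found in the camera images.
- ring_stand: metal flute tube (32 mm diameter, 170 mm long, axis 48 mm up) fixed on a dark wooden stand (140 x 76 mm, 0.9 kg) standing loose on the bench. Origin: centre of the underside; x along the tube, z up. The key hinges on a rod 30 mm to -y, 60 mm up, its free side rising towards +y. It is the ring key: a flat disc 36 mm across with a 15 mm hole through its middle.
- paddle_stand: metal flute tube (32 mm diameter, 170 mm long, axis 48 mm up) fixed on a dark wooden stand (140 x 76 mm, 0.9 kg) standing loose on the bench. Origin: centre of the underside; x along the tube, z up. The key hinges on a rod 30 mm to -y, 60 mm up, its free side rising towards +y. It is the paddle key: a flat straight metal strip 18 mm wide (along x) and 62 mm long (along y), reaching out over the +y side of the tube.
- dome_stand: metal flute tube (32 mm diameter, 170 mm long, axis 48 mm up) fixed on a dark wooden stand (140 x 76 mm, 0.9 kg) standing loose on the bench. Origin: centre of the underside; x along the tube, z up. The key hinges on a rod 30 mm to -y, 60 mm up, its free side rising towards +y. It is the domed key, to be left alone: a closed disc 36 mm across with a slightly domed top, no hole.
- ring_key_spot (a point): centre of the ring key's top face (middle of the hole's mouth): 82 mm above the bench with the key open, tilted 16 degrees with its +y edge highest at 87 mm; 74 mm up, level, and 5 mm farther to the stand's +y (over the tube's axis) when shut. Pressed there, the spring takes about 1.5 N at first and 4 N when shut.
- paddle_key_spot (a point): centre of the paddle's top face: 87 mm above the bench with the key open, tilted 16 degrees with its +y end highest at 96 mm; 74 mm up, level, and 6 mm farther to the stand's +y (19 mm beyond the tube's axis) when shut. Pressed there, the spring takes about 1.5 N at first and 4 N when shut.
- dome_key_spot (a point): centre of the domed key's top face, about 85 mm above the bench; not to be touched.
- ring_key (a joint): Turning angle of the ring key, rad: 0 = standing open (where its spring returns it), 0.28 = fully shut, hard stop with the key level on its tone hole.
- paddle_key (a joint): Turning angle of the paddle key, rad: 0 = standing open (where its spring returns it), 0.28 = fully shut, hard stop with the key level on its tone hole.
- dome_key (a joint): Turning angle of the domed key, rad: 0 = standing open (where its spring returns it), 0.28 = fully shut, hard stop with the key level on its tone hole.
- file: a hand file with a wooden handle, 250 mm long, 22 mm thick, lying on the bench beyond the stands; Origin: under its middle, 10 mm towards the handle; x along it towards the tip. Leave alone.
- tape_roll: a roll of pale tape, 80 mm across, 22 mm high, lying flat to the left (+y) of the stands. Origin: centre of the underside. Leave alone.
- sanding_block: a dark wooden block with a cork face on top, 90 x 60 x 38 mm, lying beyond the stands. Origin: centre of the underside. Leave alone.
Not all that is in view belongs to the job. Leave any red look-alike of the ring_stand alone. Leave any green look-alike of the paddle_stand alone.

How it is judged:
By the outcome, as a careful person would: the job done as asked, in the order asked, and still so for the second after the job is handed in, with the robot touching nothing.
It also fails if it takes over 48 s, if anything falls off the work surface, if the arm or the gripper's body presses on something with over 40 N, if the wrist force passes 120 N, or if a joint passes its speed limit or range.

## Robot

A 6-joint arm with a two-finger parallel gripper is mounted at the origin on the work surface. World frame = base frame: x ahead of the robot, y to its left, z up, the work surface at z = 0. Lengths are in m, angles in degrees, forces in N, time in s.
With the tool pointing down it reaches from about 0.325 to 0.85 m from the base axis. Payload 15.5 kg.
Tool frame: the origin (TCP) lies midway between the tips of the shut fingers; the grasp point (between the pads) lies 19 mm behind it; y points along the fingers, x is the direction in which the jaws open and shut, and the axes are right-handed (so a half turn about y gives the same grasp; the last joint's range is limited). The gripper opens to 91 mm and grips with 3 to 60 N. Pads are 32 mm wide; open, the fingers measure 118 mm over their backs; the gripper's body (76 mm by 178 mm) begins 60 mm behind the grasp point.
Start: joints at [62.768, 28.281, 77.091, -0, 74.628, -5.472], TCP at [0.232, 0.58, 0.214] pointing down, gripper open.
Joint ranges: [-166.48, 166.48], [-47.26, 123.95], [12.59, 153.08], [-70.14, 250.14], [6.76, 159.57], [-176.63, 176.63]. Speed limits (degrees/s): [108.29, 108.29, 147.25, 172.46, 172.46, 172.46].

## Interface

Orientations are given as a 3x3 rotation matrix whose columns are the frame's x, y, z axes.
In Python, from bench import ctrl gives the robot as it stands. The module is installed in compiled form; this text tells all that it offers. Calls block until the motion is done:
- ctrl.goto(position, orientation): joint-space move of the TCP to a pose.
- ctrl.move_l(position, vel=0.15, ori=None, contact_N=None): straight line of the TCP; ori=None keeps the orientation; vel is the mean speed in m/s. With contact_N (N) it stops when the force on the tool has changed by that much, and returns True; else False.
- ctrl.movej(angles): joint-space move.
- ctrl.command_gripper(opening): opening from 0.0 (shut) to 1.0 (fully open); the grip force is fixed at half the most; returns when the fingers have stopped.
- ctrl.sleep(seconds).
- ctrl.ik(position, orientation): joint angles nearest the present ones, or None.
- ctrl.read_camera(name): name is "side" or "top"; returns the picture (420x560x3 uint8, blue, green, red); there is no depth.
- ctrl.camera_params(name): a dict with "fx", "fy", "cx", "cy" (pixels), "D" ([k1, k2, p1, p2, k3] as OpenCV has them; the pictures are not rectified), "pose" (4x4, takes a point from camera to world coordinates). Camera axes: x right, y up, looking along -z (the intrinsics and any distortion apply to the point x, -y, -z); pixel columns grow to the right and rows downward; lengths in m; the calibration is good to about 2 mm. A picture is of the moment at which its call begins. camera_params takes no time and is no camera call.
A pose or a line that the arm cannot do raises ctrl.MotionError and nothing moves.
- ctrl.sign_off(): hands the job in, once; it reports no verdict.
Readings, each from a call of its own:
- ctrl.current_t(): time.
- ctrl.current_q(): joint angles.
- ctrl.current_dq(): joint speeds.
- ctrl.current_effort(): joint torques, N m.
- ctrl.current_tool_pos(): TCP position.
- ctrl.current_eef_rot(): TCP orientation.
- ctrl.current_contact_force(): force on the tool from outside, world axes, zero at the start.
- ctrl.current_wrist_torque(): the same for the moment, N m.
- ctrl.current_grip_width(): opening from 0.0 (shut) to 1.0 (fully open).
Only numpy, scipy, OpenCV 4.12 (cv2) and the standard library are available. Lean on these libraries where they do the work, as an engineer would, in place of code of your own. Each camera call takes 0.05 s, during which the arm holds its last target. There are 200 camera calls.

## Working session

There is one attempt and no reset: what is moved stays moved. The work goes in short steps, each a Python script; the robot and the scene stay as the last script left them, time stands still between calls to the robot, and variables do not carry over. Pictures are saved under pics/ and viewed, about 8 in all and at most 12, crops included, and the job is handed in when it is done.

```bash
mkdir -p pics; cat > h.py <<'E'
import numpy as np, cv2
from bench import ctrl
def cam(n):
    p=ctrl.camera_params(n); K=np.array([[p['fx'],0,p['cx']],[0,p['fy'],p['cy']],[0,0,1.]]); return K,np.array(p['D'],float),np.array(p['pose'])
F=np.diag([1,-1,-1.])
def proj(n,P):
    K,D,T=cam(n); P=np.atleast_2d(P).astype(float); c=(P-T[:3,3])@T[:3,:3]@F
    return cv2.projectPoints(c,np.zeros(3),np.zeros(3),K,D)[0][:,0]
def unproj(n,uv,z):
    K,D,T=cam(n); u=cv2.undistortPoints(np.array(uv,float).reshape(-1,1,2),K,D)[:,0]
    d=np.c_[u,np.ones(len(u))]@F@T[:3,:3].T; o=T[:3,3]
    return o+d*((z-o[2])/d[:,2])[:,None]
E
python3 - <<'E'
from h import *
for n in('top','side'):
    cv2.imwrite(f'pics/{n}0.png',cv2.resize(ctrl.read_camera(n),(800,600),interpolation=cv2.INTER_CUBIC))
    K,D,T=cam(n);print(n,K[0,0],K[0,2],K[1,2],D,T.round(3).tolist())
print(ctrl.current_t(),ctrl.current_eef_rot().round(3).tolist() if hasattr(ctrl.current_eef_rot(),'round') else ctrl.current_eef_rot())
E
```

```text
top 519.1879767168879 286.13861985361643 213.9266497853229 [-0.07618561  0.          0.          0.          0.        ] [[-0.013, 0.995, -0.099, 0.453], [-1.0, -0.013, 0.003, 0.01], [0.001, 0.099, 0.995, 1.301], [0.0, 0.0, 0.0, 1.0]]
side 414.75686403833674 278.7946511261668 198.5566208556803 [0.02464159 0.         0.         0.         0.        ] [[0.849, 0.226, -0.477, 0.127], [-0.527, 0.404, -0.748, -0.669], [0.024, 0.887, 0.462, 0.522], [0.0, 0.0, 0.0, 1.0]]
0.1 [[0.371, -0.001, -0.929], [0.929, -0.001, 0.371], [-0.001, -1.0, 0.0]]
```

View pics/top0.png

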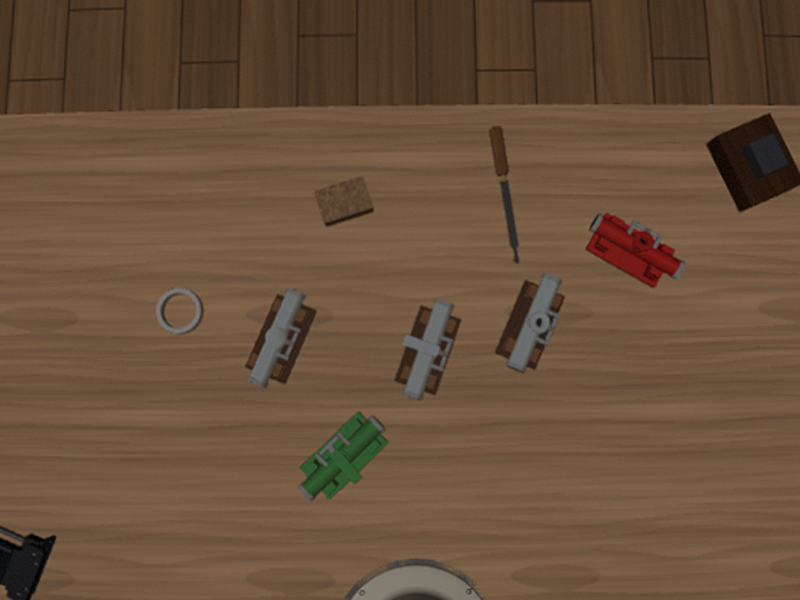

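View pics/side0.png

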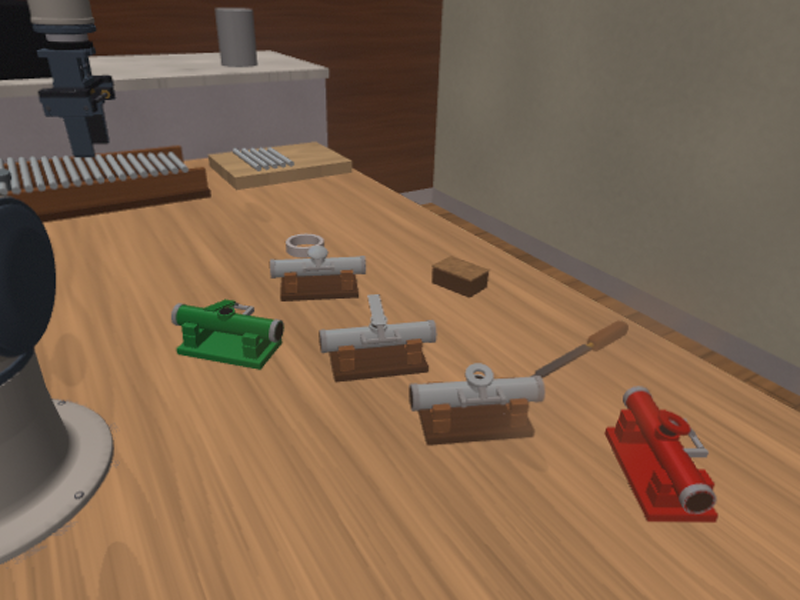

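The top view shows the ring key at about (540,322), the paddle at (425,346) and the dome at (280,338). The red and green ones are decoys. The side view confirms which key is which. Next I'll fit the two stand poses and overlay the model.

```bash
cat >> h.py <<'E'
def frame(c,yaw):
    x=np.array([np.cos(yaw),np.sin(yaw),0]);y=np.array([-x[1],x[0],0]);return np.r_[c[:2],0],np.c_[x,y,[0,0,1]]
E
cat > ov.py <<'E'
from h import *
def overlay(poses,name,n,x0,y0,w,h,s,img=None):
    im=ctrl.read_camera(n) if img is None else img
    im=cv2.resize(im[y0:y0+h,x0:x0+w],None,fx=s,fy=s,interpolation=cv2.INTER_CUBIC)
    t=np.linspace(0,2*np.pi,40)
    for k,(c,yaw) in poses.items():
        o,R=frame(c,yaw)
        L=[[[-.07,-.038,0],[.07,-.038,0],[.07,.038,0],[-.07,.038,0],[-.07,-.038,0]],
           [[-.085,-.016,.048],[.085,-.016,.048]],[[-.085,.016,.048],[.085,.016,.048]],[[-.085,-.016,.048],[-.085,.016,.048]],[[.085,-.016,.048],[.085,.016,.048]]]
        ca,sa=np.cos(np.radians(16)),np.sin(np.radians(16))
        if k=='ring':
            for r in(.018,.0075): L.append(np.c_[r*np.cos(t),-.005+r*np.sin(t)*ca,.082+r*np.sin(t)*sa])
        else: L.append([[a*.009,.013+b*.031*ca,.087+b*.031*sa] for a,b in((-1,-1),(1,-1),(1,1),(-1,1),(-1,-1))])
        for l in L:
            uv=(proj(n,o+np.array(l)@R.T)-[x0,y0]+.5)*s
            cv2.polylines(im,[np.int32(uv*8)],False,(0,255,255) if len(l)<10 else (0,0,255),1,cv2.LINE_AA,3)
    cv2.imwrite(f'pics/{name}.png',im)
E
python3 - <<'E'
from ov import *
poses={}
for k,a,b in(('ring',(516,370),(550,277)),('paddle',(411,397),(442,300))):
    P=unproj('top',np.array([a,b])*.7,.060); d=P[1]-P[0]; print(k,P.round(4).tolist(),np.linalg.norm(d))
    poses[k]=((P.mean(0)),np.arctan2(d[1],d[0]))
    print(poses[k], np.degrees(poses[k][1]))
overlay(poses,'ov1','top',275,185,125,100,6)
overlay(poses,'ov2','side',215,195,175,120,4.5)
E
```

```text
ring [[0.4658, -0.1706, 0.06], [0.6218, -0.2327, 0.06]] 0.16786540957034524
(array([ 0.54376825, -0.20166874,  0.06      ]), np.float64(-0.3786022848159912)) -21.692313033966226
paddle [[0.4235, 0.0054, 0.06], [0.585, -0.049, 0.06]] 0.17039859614850258
(array([ 0.50425139, -0.02181202,  0.06      ]), np.float64(-0.32479110392467286)) -18.609159478278663
```

View pics/ov1.png

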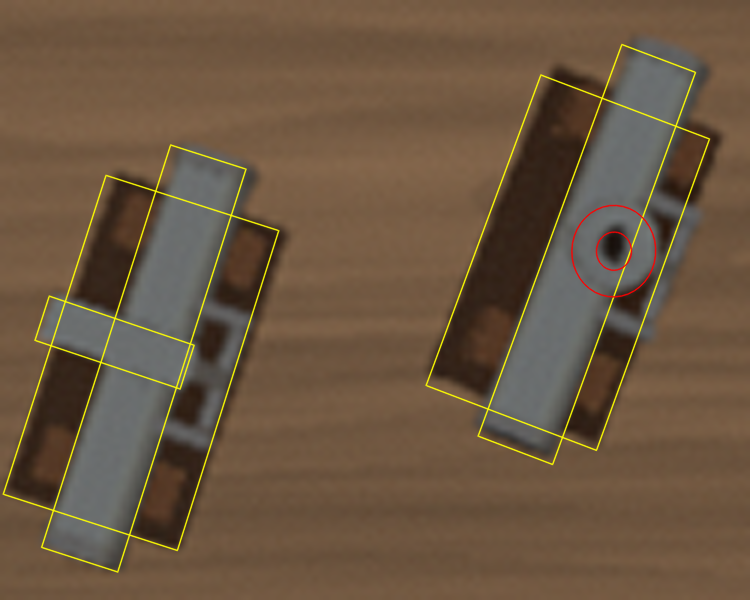

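View pics/ov2.png

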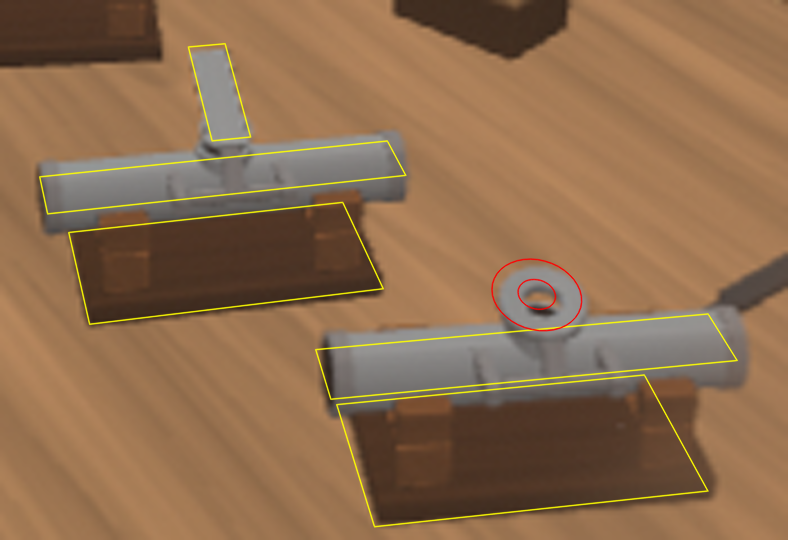

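The tubes sit about 3 to 4 mm from my first guess, the ring stand a little off to +x and -y, and both are about 1.4° more turned. I'll correct both poses, shut the fingers, move above the ring key and check.

```bash
cat >> h.py <<'E'
poses={'ring':((.5472,-.2047),np.radians(-23.1)),'paddle':((.5052,-.0236),np.radians(-19.9))}
tgt={'ring':[0,0,0],'paddle':[0,.018,0]}
def spot(k):
    o,R=frame(*poses[k]); return o+R@np.array(tgt[k]),R
def ori(k,s=1):
    x=s*spot(k)[1][:,1]; y=np.array([0,0,-1.]); return np.c_[x,y,np.cross(x,y)]
E
python3 - <<'E'
from ov import *
overlay(poses,'ov3','top',275,185,125,100,6)
ctrl.command_gripper(0.0)
print(ctrl.current_t(), ctrl.current_grip_width(), ctrl.current_contact_force())
p,_=spot('ring'); p[2]=.17
best=min([(np.abs(np.array(q)-ctrl.current_q()).max(),s) for s in(1,-1) if (q:=ctrl.ik(p,ori('ring',s))) is not None]); print(best)
ctrl.goto(p,ori('ring',best[1])); print(ctrl.current_t())
p[2]=.105; ctrl.move_l(p,vel=.05); print(ctrl.current_t(),ctrl.current_tool_pos(),ctrl.current_contact_force())
overlay(poses,'ov4','side',215,175,175,120,4.5)
E
```

```text
1.6167 0.00519040715861513 [-0.69613933 -0.29991282 -0.28338824]
(np.float64(89.13226691123229), 1)
4.5917
6.0417 [ 0.54736723 -0.2047839   0.10528316] [0.32205891 0.6163768  0.53021323]
```

View pics/ov3.png

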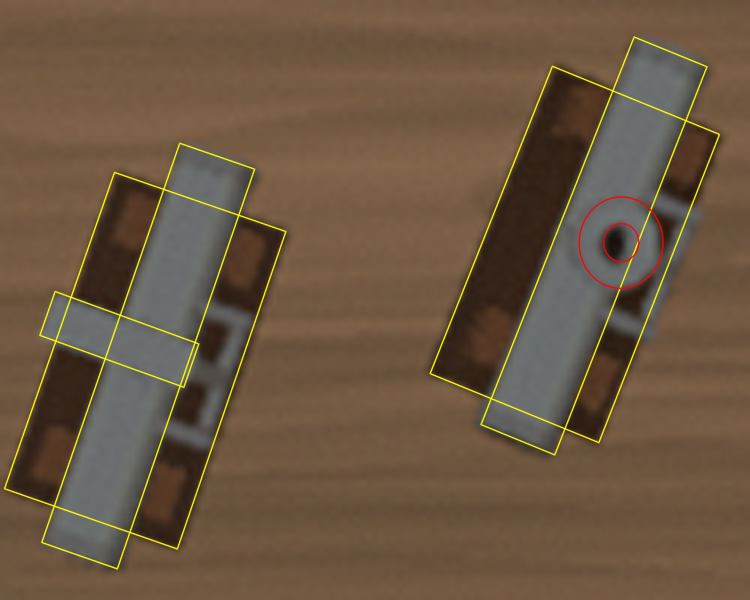

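View pics/ov4.png

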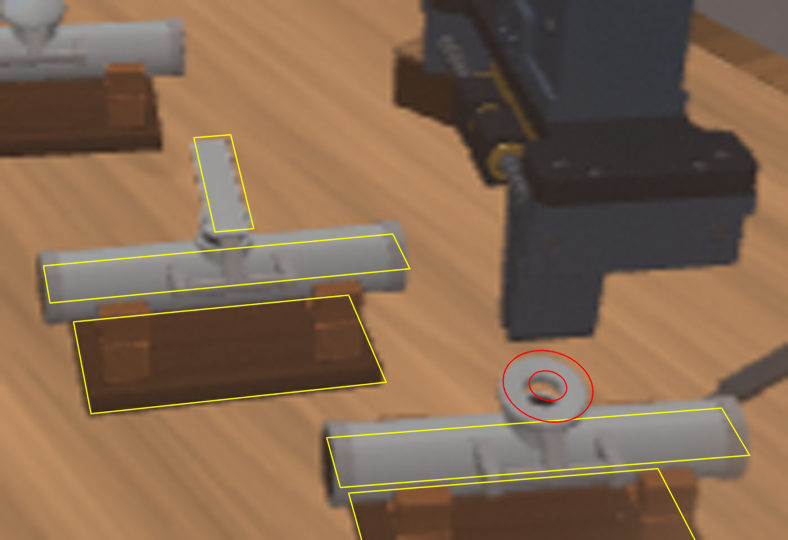

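The top overlay now fits both stands to about 1 mm. In the side view the overlay is about 1 px (2 mm) off, which is within the calibration error. The shut fingertips hang right over the ring, so I'll press it.

```bash
cat >> h.py <<'E'
def press(k):
    from ov import overlay
    p=np.array(ctrl.current_tool_pos()); p[:2]=spot(k)[0][:2]
    f0=np.mean([ctrl.current_contact_force() for _ in range(3)],0)
    p[2]=.078; print('early',ctrl.move_l(p,vel=.02,contact_N=8),ctrl.current_tool_pos()[2],ctrl.current_contact_force()-f0)
    p[2]=.071; print('stop',ctrl.move_l(p,vel=.006,contact_N=5),ctrl.current_tool_pos()[2],ctrl.current_contact_force()-f0)
    for _ in range(4): print(ctrl.current_t(),ctrl.current_tool_pos()[2],(ctrl.current_contact_force()-f0).round(2)); ctrl.sleep(.15)
    overlay({},k+'_shut','side',215,175,175,120,4.5)
E
python3 - <<'E'
from h import *
press('ring')
E
```

```text
early False 0.0781389970244997 [0.634893   1.97289096 3.36530885]
stop True 0.07410662553232206 [-0.81191438  0.21164608  9.24866947]
8.3167 0.07410662553232206 [-0.81  0.21  9.25]
8.4667 0.07414911998162989 [-0.91  1.4   8.06]
8.6167 0.07412806900285353 [-0.17  0.19  7.88]
8.7667 0.07412598852441543 [-0.4   0.87  7.45]
```

View pics/ring_shut.png

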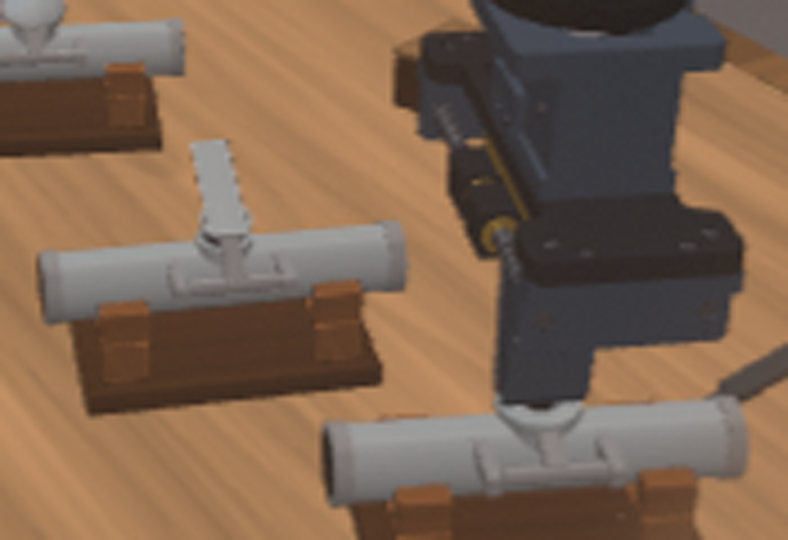

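The ring key lies level under the fingertips at z = 74.1 mm with about 7.5 N, well above the 4 N spring, so it is shut on its stop. I'll finish the second, release it, and move over to the paddle.

```bash
python3 - <<'E'
from ov import *
ctrl.sleep(max(0,9.4-ctrl.current_t())); print(ctrl.current_t(),ctrl.current_tool_pos()[2],ctrl.current_contact_force())
p=np.array(ctrl.current_tool_pos()); p[2]=.125; ctrl.move_l(p,vel=.05)
q=spot('paddle')[0]; q[2]=.125; ctrl.move_l(q,vel=.12,ori=ori('paddle'))
q[2]=.113; ctrl.move_l(q,vel=.05); print(ctrl.current_t(),ctrl.current_tool_pos(),ctrl.current_contact_force())
overlay(poses,'ov5','side',215,175,175,120,4.5)
E
```

```text
9.4 0.07411292497900494 [-0.66827496  1.1357901   7.51079213]
12.7917 [ 0.51102361 -0.00673913  0.11253566] [ 0.73899065 -0.057656    0.87675608]
```

View pics/ov5.png

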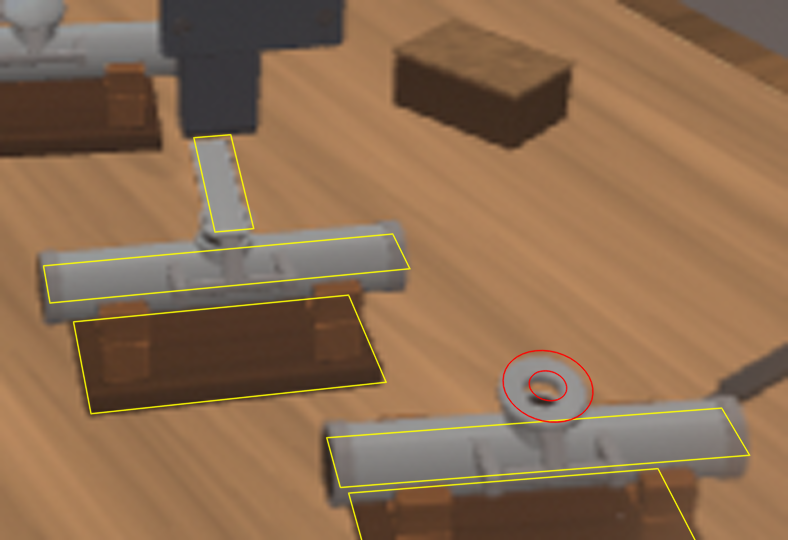

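The ring key has sprung open and its stand has not moved. The fingers are centred over the paddle, so I'll press it, hold and release.

```bash
python3 - <<'E'
from ov import *
press('paddle')
ctrl.sleep(.45); print(ctrl.current_t(),ctrl.current_tool_pos()[2],ctrl.current_contact_force())
p=np.array(ctrl.current_tool_pos()); p[2]=.17; ctrl.move_l(p,vel=.06)
print(ctrl.current_t(),ctrl.current_contact_force())
im=ctrl.read_camera('side')
a=cv2.imread('pics/paddle_shut.png'); cv2.imwrite('pics/end.png',np.vstack([a[:,:500],cv2.resize(im[175:295,215:390],None,fx=4.5,fy=4.5)[:,:500]])[:, :] if 0 else np.hstack([cv2.resize(a,None,fx=.5,fy=.5),cv2.resize(im[175:295,215:390],(394,270))]))
E
```

```text
early False 0.07809503833020076 [0.85299447 1.91379396 4.07818829]
stop True 0.07390340060833296 [-0.53384116  0.97098503 10.97893795]
15.4833 0.07390340060833296 [-0.53  0.97 10.98]
15.6333 0.07395203027305872 [-0.38 -0.73  9.88]
15.7833 0.07397059105706476 [-0.69  0.43 10.53]
15.9333 0.07397543302490744 [-0.63  0.27 10.33]
16.5833 0.0739737602259731 [-1.4892644   0.18176811 10.33238187]
18.3333 [-0.03576783  0.40278622 -0.92503906]
```

View pics/end.png

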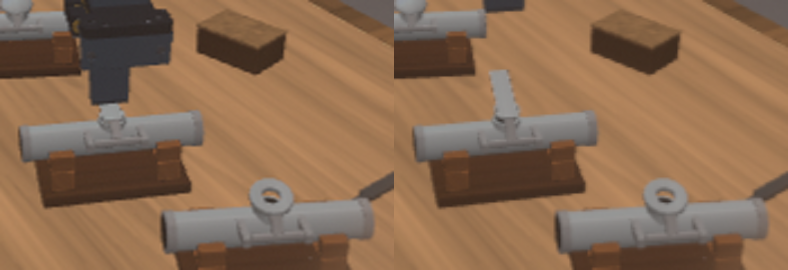

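The left half shows the paddle level and shut under the fingertips. The right half shows both keys open again, both stands in place and the gripper clear. I'm handing the job in.

```bash
python3 -c "
from bench import ctrl
print(ctrl.sign_off(),ctrl.current_t())"
```

```text
the job is handed in; nothing more can be done
the job is handed in; nothing more can be done
```

I pressed the ring key first and then the paddle key, each with shut fingertips and each held shut for about 1.1 s. Both keys sprang open again, and I handed the job in at about 18 s of the 48 s allowed.

| Key | Fingertip height when shut (should be 74 mm) | Force while held |
|---|---|---|
| Ring | 74.1 mm | about 7.5 N |
| Paddle | 74.0 mm | about 10.3 N |

- **Shut:** both forces are well above the 4 N spring, so each key was on its hard stop. The pictures show each one level under the fingertips.
- **After release:** the last picture shows both keys open, neither stand visibly moved, and the gripper clear at about 170 mm up. Wrist force was back within its noise of about 1 N.
- **Not touched:** I made no move towards the domed key, file, tape roll, sanding block or look-alikes, and the arm only passed above them. I did not check each of them in a final picture.
- **One disagreement:** the side camera differed from the top camera by about 2 mm on where the stands were. That is within the stated calibration error and did not affect the presses.

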